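# Clip the yerba tin onto the rack eye

## Robot

A 7-joint arm with a two-finger parallel gripper is mounted at the origin on the work surface. World frame = base frame: x ahead of the robot, y to its left, z up, the work surface at z = 0. Lengths are in m, angles in rad, forces in N, time in s.
With the tool pointing down it reaches from about 0.425 to 0.95 m from the base axis. Payload 4.7 kg.
Tool frame: the origin (TCP) lies at the very end of the fingers, on their centre line; the grasp point (between the pads) lies 19 mm behind it (grasp_offset is the distance from the TCP to the grasp point, in m); y points along the fingers, x is the direction in which the jaws open and shut, and the axes are right-handed (so a half turn about y gives the same grasp; the last joint's range is limited). The gripper opens to 87 mm and grips with 3 to 60 N. Pads are 19 mm wide; open, the fingers measure 117 mm over their backs; the gripper's body (75 mm by 190 mm) begins 51 mm behind the grasp point.
Start: joints at [1.287, 0.469, -0.049, 1.532, 0.024, 1.141, -0.082], TCP at [0.17, -0.653, 0.223] pointing down, gripper open.
Joint ranges: [-2.59, 2.59], [-0.33, 1.99], [-1.39, 1.29], [0.1, 2.45], [-1.04, 4.18], [0.21, 1.99], [-2.66, 2.66]. Speed limits (rad/s): [2.57, 2.57, 3.14, 3.14, 3.14, 3.14, 3.14].

## Interface

Orientations are given as a 3x3 rotation matrix whose columns are the frame's x, y, z axes.
In Python, from rig import * gives the robot as it stands.
- The arm moves only by the shell command python3 -m pendant 'ROWS' [FORCE]. ROWS is JSON, a list of rows, each a list of 7 numbers: the shift along the tool's x, y, z in units of 25 mm (1.0 is 25 mm), then the turn, a rotation vector about the tool's x, y, z in units of 8 degrees (1.0 is 8 degrees), then the finger opening in mm, from 0 to 87. In form: [[dx, dy, dz, ax, ay, az, claw], ...]. A call has 1 to 10 rows; each row is the pose to reach, as a shift and turn from the pose measured when the call began, along the tool's axes at that moment; what a row does not reach only later rows make up. A row lasts 1/8 s, in which the tool goes at most 62.5 mm and 10.7 degrees, less where a joint would pass 70% of its speed; a pose out of reach is approached as far as the arm can. A call with a gripper value outside its range is refused whole. The fingers move at their own pace and stop on an object; FORCE is the grip in N (left out, the last holds). Time passes only in rows, so rows that repeat a pose let the fingers close. It gives the time, the measured TCP pose, the force and the opening at its end, in the units of the state.
- observe(): the state, without advancing time (a new reading comes with each control period).
- grab_frame(name): name is "scene" or "top" or "wrist"; returns the picture (400x640x3 uint8, red, green, blue); there is no depth.
- camera_params(name): a dict with "fovy" (degrees; the focal length in pixels is half the picture's height over the tangent of half this angle, whatever the lens; pixels are square), "cx", "cy" (the principal point, pixels), "k1" (the pictures are not rectified: a ray, as slopes to the right and down, at radius r is drawn at 1 + k1 r^2 times it, then the intrinsics apply), "R" (3x3) and "t" (3): a world point X has camera coordinates R X + t. Camera axes: x right, y down, z forward; pixel columns grow to the right and rows downward; lengths in m; the calibration is good to about 2 mm. A picture is of the moment at which its call begins: read the wrist's pose just before it. camera_params takes no time and is no camera call; for the wrist camera it gives the pose at the moment of the call.
- hand_in(): hands the job in, once; it reports no verdict.
Trained networks look in the newest picture that a camera, given by its name, has taken for a name from the list of things; names that differ only in an ending like _2 or _b are one class to them, and where a whole thing is asked for, a point or a joint stands for the part that bears it (a point fixed in the world has none). Each returns a list of dicts, best first, with "conf" (0 to 1); they miss things now and then, are a little off and sometimes report something else, mostly with a low value. They report only what shows in the picture. A call takes as long as a camera call. They do not tell look-alikes from the thing itself.
- outline_of(camera, target): "mask" (400x640 bool, what is visible of it) and "uv" ([column, row] in pixels, amid what is visible of it).
The state is a dict: "time": time; "joint_pos": joint angles; "joint_vel": joint speeds; "joint_efforts": joint torques, N m; "ee_pos": TCP position; "orientation": TCP orientation; "contact_force": force on the tool from outside, world axes, zero at the start; "wrist_torque": the same for the moment, N m; "width": finger opening in m.
Only numpy, scipy, OpenCV 4.12 (cv2) and the standard library are available. Lean on these libraries where they do the work, as an engineer would, in place of code of your own. Each camera call takes 0.05 s, during which the arm holds its last target.

## Task

Pick up the aluminium tin by the black tab on its snap hook and clip the hook onto the front bar of the steel eye: press the sprung gate in against the bar, then lower so the bar slips into the top of the hook and the gate snaps shut below it. Tug it down steadily with about 11 newtons for a second to prove it is home, then let go so the tin hangs freely. Keep it upright, never load the eye with more than 15 newtons, and leave the other things where they are.

Things in the scene. Friction and masses are not known exactly. Their poses are not given: they have to be found in the camera images.
- tin: Closed aluminium tin, 54 mm across, 60 mm high, about 0.17 kg, with a rigid red snap hook upright on its lid (192 mm overall). Origin at the centre of its underside, z up. The hook lies in the x-z plane, 10 mm thick along y, gate on the +x side; inner face of its spine at x = -16 mm. Home, the bar lies under the shallow V inside the hook's top, at x = -10 to 10 mm, z = 130 to 134 mm.
- tin_tab (a point): Centre of the black grip tab on top of the hook: 26 mm along the tin's x, 12 mm along its y (pinch here), 44 mm high; 170 mm above the tin's underside. Axes as the tin's.
- tin_crook (a point): Point inside the top of the hook, 134 mm above the tin's underside on its centre line; the bar's centre lies within about 11 mm of it when home. Axes as the tin's.
- tin_nose (a point): Rounded lower end of the hook's red nose, x = 18 mm, z = 120 mm from the tin's underside; the nose spans x = 14 to 22 mm. The bar's centre must be under z = 115 mm to enter below it, and at x under 10 mm to pass up behind it. With the gate on its stop the bar stands at x = 15 mm if at z = 95 mm, 10 mm if at 106, 7 mm if at 112: press on while lowering.
- gate (a joint): Sprung steel gate: 0 = shut, grows to its inward stop at 0.42 rad. 5 mm thick; hinged at x = 19 mm, z = 70 mm in the tin's frame, its tip at z = 118 mm, outer face at x = 21.5 mm when shut. Springs shut by itself; pressing it in to the stop takes 4 N at the tip, 7 N 24 mm above the hinge; then the stop is rigid. On its stop it leaves room for the 8 mm bar between its tip and the nose.
- eye_stand: Green powder-coated stand, fixed: foot 140 x 100 x 8 mm, a post 87 to 107 mm behind the bar, and on it a level rectangular eye of 8 mm steel rod, side rods 68 mm apart, 73 mm deep, in a slotted bracket; all below 195 mm. Origin on the table below the nominal middle of the front bar; +x points from the bar to the post (press the hook this way), y along the bar.
- eye_mark (a point): Nominal middle of the eye's 8 mm front bar, 175 mm above the table; axes as the stand's. The slotted bracket is clamped differently each time: the real bar is rigid but sits up to 10 mm higher or lower and up to 8 mm nearer or farther (along the stand's x) than this point, which is not measured: feel for it.
- jar: Cork-topped glass jar, 68 mm across, about 115 mm high; origin at its underside. Leave alone.
- gourd: Brown silicone gourd, 80 mm across, in its clamp cradle; origin at its underside. Leave alone.
- bombilla: Flat steel bombilla, 190 mm long, lying on the table. Leave alone.
- scoop: Black plastic scoop, 150 mm long, lying on the table. Leave alone.
- mug: Blue mug, 76 mm across, 85 mm high; origin at its underside. Leave alone.
- biscuits: Cardboard box with a yellow band, 70 x 130 x 50 mm. Leave alone.
Things that resemble listed ones, but are neither listed nor needed, are in the scene too. There is more than one size of the tin; the one meant has the size given above. Leave any yellow look-alike of the eye_stand alone.

How it is judged:
On the way, in this order (a step that is already met when the one before it is completed fails the run):
1. the tin is lifted clear of the table (height (world z) of tin above 0.02 m), for 0.2 s.
2. the eye's bar presses the gate inward (value of joint gate above 0.25 rad and contact force between tin and eye_stand above 1 N), for 0.05 s.
3. with the bar home in the hook and the gate shut, the tin is tugged down with more than 8 N (distance between tin_crook and eye_mark below 0.04 m and z of eye_mark in the frame of tin above 0.118 m and x of eye_mark in the frame of tin between -0.024 and 0.02 m and value of joint gate below 0.06 rad and contact force between tin and eye_stand above 8 N), for 0.4 s.
At the end, for the whole second after the job is handed in: The tin hangs on the eye and off the table: eye_mark over 118 mm above the tin's underside and between spine and nose (allowing for the bracket), within 40 mm of the crook; the eye carries the tin, the gate is shut (0.06 rad), the tin within 0.3 rad of upright and at most swaying (0.25 m/s) (distance between tin_crook and eye_mark below 0.04 m and z of eye_mark in the frame of tin above 0.118 m and x of eye_mark in the frame of tin between -0.024 and 0.02 m and value of joint gate below 0.06 rad and contact force between tin and eye_stand above 0.5 N and height (world z) of tin above 0.02 m and angle between tin's own z axis and vertical below 0.3 rad and linear speed of tin below 0.25 m/s); the robot touches nothing.
It fails at once if the eye is loaded by the tin and its hook with more than 15 N (contact force between tin and eye_stand above 15 N).
It fails at once if the tin is tipped more than 0.5 rad (angle between tin's own z axis and vertical above 0.5 rad).
It fails at once if a bystander is moved more than 30 mm (distance of any of jar, gourd, bombilla, scoop, mug, biscuits from where it was at the start of the episode above 0.03 m).
It also fails if it takes over 72 s, if anything falls off the work surface, if the arm or the gripper's body presses on something with over 40 N, if the wrist force passes 120 N, or if a joint passes its speed limit or range.

## Working session

There is one attempt and no reset: what is moved stays moved. The work goes in short steps, Python scripts to look and compute and a shell command to move; the robot and the scene stay as the last step left them, time stands still between calls to the robot, and variables do not carry over. Pictures are saved under pics/ and viewed, and the job is handed in when it is done.

```bash
ls; mkdir -p pics; python3 - <<'E'
from rig import *
import cv2
for n in ["scene","top","wrist"]:
    im=grab_frame(n); cv2.imwrite(f"pics/a_{n}.png",im[:,:,::-1])
    p=camera_params(n); print(n,p)
s=observe(); print(s)
E
```

```text
pics
scene {'fovy': 44.583317492109984, 'cx': 326.3086942198081, 'cy': 201.6581184474318, 'k1': -0.14967500332540173, 'R': array([[-0.82970656,  0.55816476,  0.00625545],
       [ 0.47192363,  0.70740691, -0.52617825],
       [-0.29811931, -0.43362145, -0.85035129]]), 't': array([ 0.41624763, -0.16371702,  1.6798321 ])}
top {'fovy': 44.5470897617167, 'cx': 309.1571062664534, 'cy': 198.19447452156928, 'k1': -0.024005959997412212, 'R': array([[-0.00517322, -0.9999845 ,  0.00206009],
       [-0.99598743,  0.00496846, -0.08935521],
       [ 0.08934359, -0.00251408, -0.99599769]]), 't': array([-0.0049683 ,  0.50863008,  1.41828459])}
wrist {'fovy': 61.033945751173555, 'cx': 320.6835911350396, 'cy': 200.53424013104774, 'k1': -0.0690553652501436, 'R': array([[ 2.51596796e-01, -9.67831890e-01, -6.96720253e-04],
       [-9.37310551e-01, -2.43841727e-01,  2.48978198e-01],
       [-2.41138930e-01, -6.19890737e-02, -9.68508839e-01]]), 't': array([-0.67513155, -0.02955886,  0.3902094 ])}
{'time': 0.15, 'joint_pos': array([ 1.2871135 ,  0.46926591, -0.04863047,  1.5333802 ,  0.02409397,
        1.14102726, -0.08230717]), 'joint_vel': array([ 0.00062195, -0.00122254,  0.00152682, -0.00402806, -0.00065027,
        0.00063288, -0.00024561]), 'joint_efforts': array([ 1.03607559e-03, -5.08421087e+01, -8.06269865e-02, -2.36417681e+01,
       -6.13288698e-02,  3.56028497e-02,  1.14216432e-04]), 'ee_pos': array([ 0.1700504 , -0.65276413,  0.22175072]), 'orientation': array([[ 2.52080204e-01, -4.01397494e-04,  9.67706262e-01],
       [-9.67705190e-01,  1.44085736e-03,  2.52080523e-01],
       [-1.49551118e-03, -9.99998881e-01, -2.52228213e-05]]), 'contact_force': array([ 0.51995931,  1.10220789, -0.61847943]), 'wrist_torque': array([-0.04899683,  0.01043786, -0.00864355]), 'width': 0.08676425435630489}
```

View pics/a_scene.png

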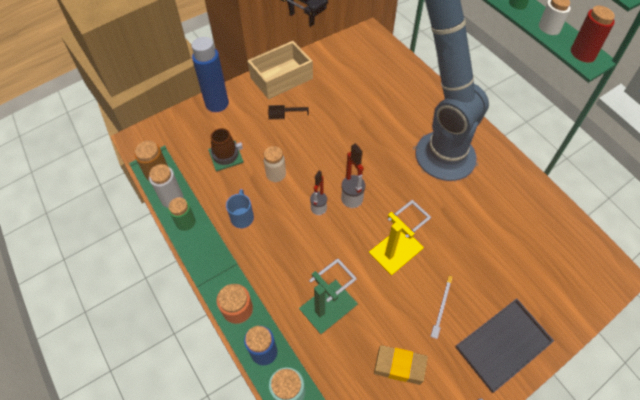

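View pics/a_top.png

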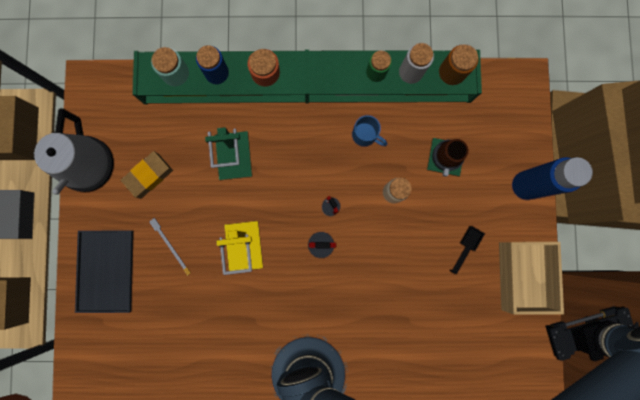

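View pics/a_wrist.png

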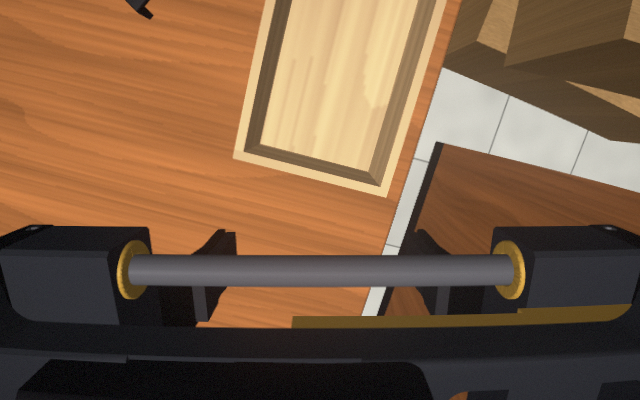

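```bash
cat > h.py <<'E'
from rig import *
import numpy as np, cv2
def K(p):
    f=200/np.tan(np.radians(p["fovy"]/2)); return f
def proj(p,X):
    X=np.atleast_2d(X); c=X@np.array(p["R"]).T+p["t"]; s=c[:,:2]/c[:,2:]
    r2=(s**2).sum(1,keepdims=True); s=s*(1+p["k1"]*r2); return s*K(p)+[p["cx"],p["cy"]]
def ray(p,uv):
    d=(np.asarray(uv,float)-[p["cx"],p["cy"]])/K(p); s=d.copy()
    for _ in range(20): s=d/(1+p["k1"]*(s@s))
    R=np.array(p["R"]); return -R.T@p["t"], R.T@np.array([s[0],s[1],1])
def onz(p,uv,z):
    o,d=ray(p,uv); return o+d*(z-o[2])/d[2]
E
python3 - <<'E'
from h import *
T=grab_frame("top");S=grab_frame("scene")
for n,im in (("top",T),("scene",S)):
    for t in ["tin","eye_stand","gate","tin_tab"]:
        for o in outline_of(n,t):
            m=o["mask"]; ys,xs=np.where(m)
            print(n,t,round(o["conf"],2),o["uv"],xs.min(),xs.max(),ys.min(),ys.max(),m.sum())
def crop(im,x,y,w,h,k,fn): cv2.imwrite(fn,cv2.resize(im[y:y+h,x:x+w,::-1],None,fx=k,fy=k,interpolation=cv2.INTER_CUBIC))
crop(T,190,120,160,160,5-1,"pics/b_top.png") 
crop(S,290,130,160,200,3,"pics/b_scene.png")
E
```

```text
top tin 0.87 [331.0, 205.6] 322 341 196 216 299
top tin 0.65 [320.3, 244.2] 308 336 232 257 567
top eye_stand 0.76 [243.9, 242.5] 217 262 222 274 1835
top eye_stand 0.71 [232.9, 152.5] 205 251 127 180 1804
top eye_stand 0.19 [330.3, 208.7] 322 340 196 216 292
top tin_tab 0.97 [322.9, 244.3] 308 336 232 258 580
top tin_tab 0.52 [331.0, 207.6] 322 340 196 216 297
scene tin 0.97 [355.1, 182.0] 341 365 144 207 1129
scene tin 0.75 [316.7, 197.0] 310 326 171 213 470
scene eye_stand 0.89 [398.4, 243.7] 369 430 200 274 1858
scene eye_stand 0.63 [326.9, 303.3] 300 357 260 332 1943
scene eye_stand 0.53 [319.3, 196.7] 310 326 170 214 525
scene gate 0.62 [360.5, 184.6] 357 360 177 188 40
scene gate 0.58 [328.4, 303.8] 300 357 259 332 2036
scene tin_tab 0.84 [351.6, 180.1] 341 365 143 207 1097
scene tin_tab 0.74 [319.0, 198.3] 310 326 171 214 505
scene tin_tab 0.4 [280.0, 108.7] 268 308 105 119 370
```

```bash
ls pics
```

```text
a_scene.png
a_top.png
a_wrist.png
b_scene.png
b_top.png
```

View pics/b_top.png

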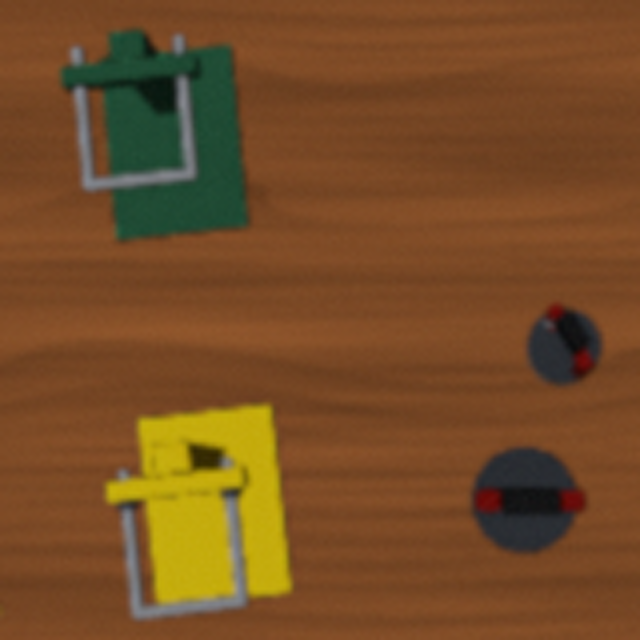

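View pics/b_scene.png

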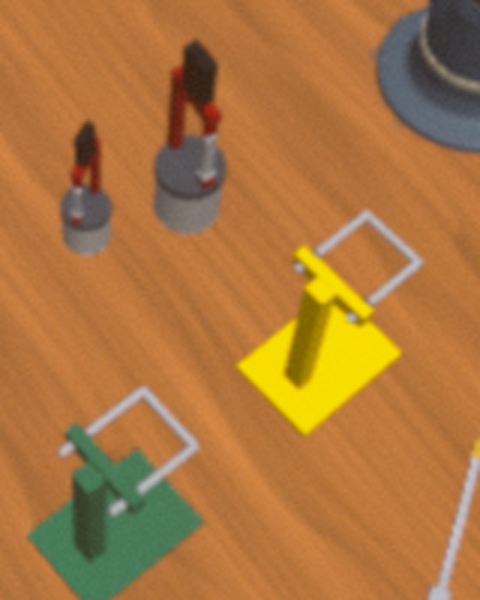

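```bash
cat >> h.py <<'E'
def tri(obs):
    A=np.zeros((3,3));b=np.zeros(3)
    for p,uv in obs:
        o,d=ray(p,uv); d/=np.linalg.norm(d); M=np.eye(3)-np.outer(d,d); A+=M;b+=M@o
    X=np.linalg.solve(A,b); return X,[np.round(proj(p,X)[0]-uv,1) for p,uv in obs]
E
python3 - <<'E'
from h import *
t=camera_params("top");s=camera_params("scene")
print("bar L",tri([(t,(212.5,166.2)),(s,(355.7,278.3))]))
print("bar R",tri([(t,(238,164.2)),(s,(338.3,260))]))
# tins: lid centres
for c in [(564,346),(525,500)]:
    uv=(190+c[0]/4,120+c[1]/4); print("lid",onz(t,uv,.06),onz(t,uv,.085))
for uvt,uvs in [((190+572/4,120+336/4),(290+86/3,130+135/3)),((190+530/4,120+500/4),(290+200/3,130+62/3))]:
    print("tab",tri([(t,uvt),(s,uvs)]))
a=onz(t,(190+556/4,120+312/4),.14);b=onz(t,(190+584/4,120+362/4),.14);print("ends",a,b,np.degrees(np.arctan2(*(a-b)[[1,0]])),np.linalg.norm(a-b))
c=[onz(t,(190+u/4,120+v/4),.008) for u,v in [(118,240),(248,226),(231,47)]];print("foot",c)
print(np.degrees(np.arctan2(*(c[2]-c[1])[[1,0]])),np.degrees(np.arctan2(*(c[0]-c[1])[[1,0]])))
E
```

```text
bar L (array([0.58130845, 0.25038277, 0.17167219]), [array([-0.3,  0.3]), array([-0.4, -0. ])])
bar R (array([0.58751421, 0.18224761, 0.16875398]), [array([-0.,  0.]), array([-0., -0.])])
lid [ 0.48100799 -0.07003906  0.06      ] [ 0.47919908 -0.0688569   0.085     ]
lid [ 0.3711113  -0.04124179  0.06      ] [ 0.37126755 -0.04057458  0.085     ]
tab (array([ 0.48052261, -0.07095705,  0.17173725]), [array([ 0.3, -0.4]), array([0.4, 0.1])])
tab (array([ 0.37259971, -0.03973899,  0.2439571 ]), [array([ 0.1, -0.1]), array([0.2, 0. ])])
ends [ 0.49834383 -0.0610454   0.14      ] [ 0.46430578 -0.07968282  0.14      ] 28.70275983227199 0.03880647785327255
foot [array([0.56593624, 0.26046801, 0.008     ]), array([0.5759892 , 0.16319588, 0.008     ]), array([0.71232635, 0.17682643, 0.008     ])]
5.70927886387345 95.9005031302818
```

```bash
python3 -m pendant '[[-1.5,-1.5,1.4,0,0,0,87],[-3.5,-3.1,3.2,0,-0.2,0,87],[-5.7,-3.1,5.3,0,-0.5,0,87],[-7.9,-3.1,7.3,0,-0.8,0,87],[-10.1,-3.1,9.3,0,-1.0,0,87],[-12.3,-3.1,11.3,0,-1.3,0,87],[-14.5,-3.1,13.4,0,-1.5,0,87],[-16.7,-3.1,15.4,0,-1.8,0,87],[-18.5,-3.1,17.1,0,-1.8,0,87],[-19.4,-3.1,17.9,0,-1.8,0,87]]'
python3 - <<'E'
from h import *
s=observe();p=camera_params("wrist");w=grab_frame("wrist")
cv2.imwrite("pics/c_w.png",w[:,:,::-1]);np.savez("c.npz",**p)
print(s["time"],s["ee_pos"],s["orientation"],s["contact_force"],s["joint_vel"].round(2))
for t in ["tin","gate","tin_tab"]:
  for o in outline_of("wrist",t): 
    ys,xs=np.where(o["mask"]);print(t,round(o["conf"],2),o["uv"],xs.min(),xs.max(),ys.min(),ys.max())
E
```

```text
time: 1.9
ee_pos: [0.4553, -0.1189, 0.3005]
orientation: [[0.484, 0.001, 0.875], [-0.875, -0.001, 0.484], [0.002, -1.0, 0.001]]
contact_force: [0.6, 0.1, -0.5]
width: 0.087
1.9 [ 0.45529689 -0.11885507  0.30053197] [[ 4.84487448e-01  1.28326812e-03  8.74797271e-01]
 [-8.74796910e-01 -1.01456675e-03  4.84488737e-01]
 [ 1.50926918e-03 -9.99998662e-01  6.31054127e-04]] [ 0.59917105  0.11876998 -0.49922093] [-0.66  0.21 -0.47 -0.19  0.14  0.02 -1.16]
tin 0.78 [293.9, 131.8] 272 317 106 159
tin 0.65 [215.1, 212.3] 148 266 162 254
gate 0.73 [194.1, 201.7] 177 208 185 212
tin_tab 0.81 [292.3, 129.9] 272 316 106 160
tin_tab 0.72 [212.8, 209.6] 149 266 162 253
```

View pics/c_w.png

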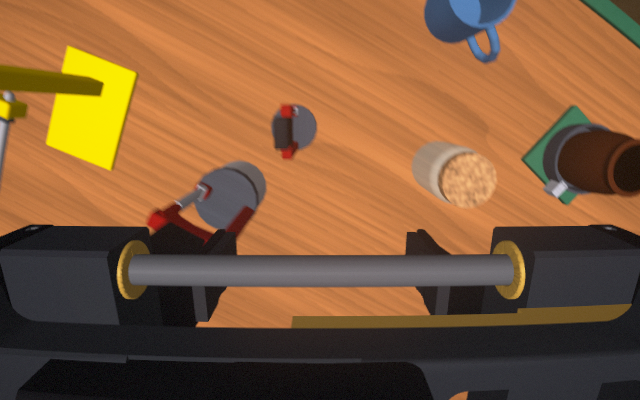

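```bash
python3 -m pendant '[[-1.2,0,1.0,0,0,0,87],[-1.2,0,1.0,0,0,0,87],[-1.2,0,1.0,0,0,0,87]]'
python3 - <<'E'
from h import *
s=observe();p=camera_params("wrist");w=grab_frame("wrist")
cv2.imwrite("pics/d_w.png",cv2.resize(w[60:260,200:440,::-1],None,fx=3,fy=3,interpolation=cv2.INTER_CUBIC));np.savez("d.npz",**p)
print(s["time"],s["ee_pos"],s["contact_force"],s["joint_vel"].round(2))
for t in ["tin","gate","tin_tab"]:
  for o in outline_of("wrist",t): 
    ys,xs=np.where(o["mask"]);print(t,round(o["conf"],2),o["uv"],xs.min(),xs.max(),ys.min(),ys.max())
E
```

```text
time: 2.48
ee_pos: [0.4616, -0.0831, 0.3001]
orientation: [[0.485, -0.0, 0.874], [-0.874, -0.001, 0.485], [0.001, -1.0, -0.001]]
contact_force: [-0.0, 0.5, 0.1]
width: 0.0872
2.475 [ 0.46163167 -0.083109    0.30009539] [-0.03192036  0.46843854  0.10679392] [ 0.01  0.    0.01  0.   -0.   -0.   -0.  ]
tin 0.81 [252.2, 223.0] 185 287 178 323
tin 0.63 [319.7, 149.3] 297 341 125 184
gate 0.82 [226.0, 218.5] 209 235 205 230
tin_tab 0.8 [315.6, 150.3] 296 341 124 184
tin_tab 0.57 [250.2, 223.3] 184 288 178 323
```

View pics/d_w.png

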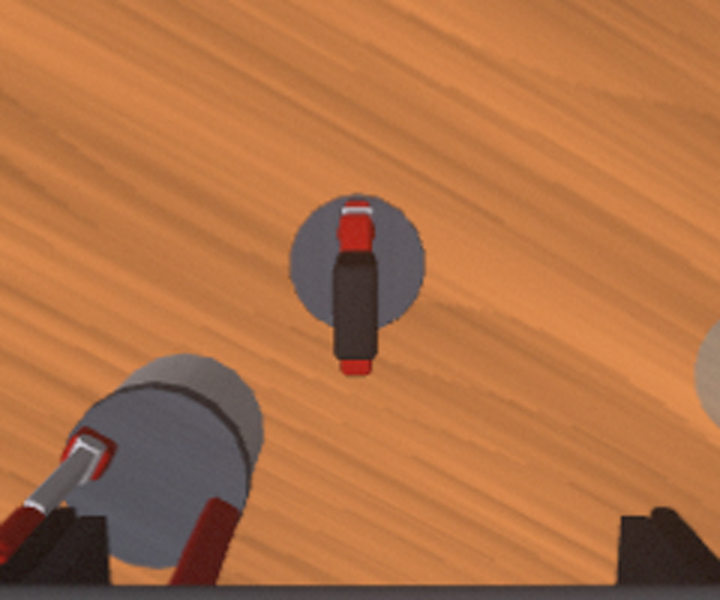

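```bash
python3 - <<'E'
from h import *
p=dict(np.load("d.npz"));s=observe()
u=lambda x,y:(200+x/3,60+y/3)
R=s["orientation"];tc=s["ee_pos"]
l=onz(p,u(357,262),.06);print("lid",l,"diam",np.linalg.norm(onz(p,u(425,262),.06)-onz(p,u(289,262),.06)))
for n,x,y,z in [("lid",357,262,.06),("tabtop far",355,268,.192),("tabtop near",355,359,.192),("spine low",356,375,.148),("gate tip",357,210,.118)]:
    X=onz(p,u(x,y),z);print(n,X.round(4),((X-tc)@R).round(4))
E
```

```text
lid [ 0.48661697 -0.06841121  0.06      ] diam 0.053562199901129155
lid [ 0.4866 -0.0684  0.06  ] [-0.0005  0.2401  0.0287]
tabtop far [ 0.4964 -0.0629  0.192 ] [-0.0005  0.1081  0.0398]
tabtop near [ 0.4749 -0.0748  0.192 ] [-0.0006  0.1081  0.0153]
spine low [ 0.463  -0.0814  0.148 ] [-0.0006  0.1521  0.0017]
gate tip [ 0.5068 -0.0575  0.118 ] [-0.0003  0.1821  0.0515]
```

```bash
python3 -m pendant '[[0,0.5,1.12,0,0,0,60],[-0.02,2.5,1.12,0,0,0,50],[-0.02,4.5,1.12,0,0,0,40],[-0.02,5.6,1.12,0,0,0,40],[-0.02,5.96,1.12,0,0,0,40],[-0.02,5.96,1.12,0,0,0,40],[-0.02,5.96,1.12,0,0,0,40]]'
python3 - <<'E'
from h import *
p=camera_params("wrist");w=grab_frame("wrist");s=observe()
cv2.imwrite("pics/e_w.png",w[:,:,::-1])
print(s["time"],s["ee_pos"],s["contact_force"])
E
```

```text
time: 3.55
ee_pos: [0.4872, -0.0689, 0.1524]
orientation: [[0.485, 0.003, 0.874], [-0.874, -0.001, 0.485], [0.002, -1.0, 0.002]]
contact_force: [-0.3, 0.4, 0.2]
width: 0.0407
3.6 [ 0.48707695 -0.0688371   0.1524358 ] [-0.32337046 -0.53759937  0.14164141]
```

View pics/e_w.png

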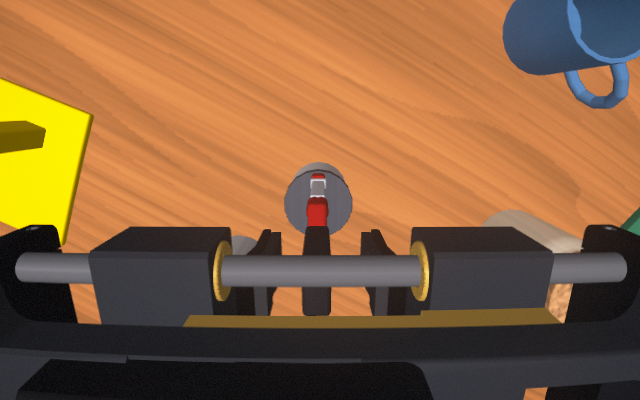

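```bash
python3 -m pendant '[[0,0,0,0,0,0,14],[0,0,0,0,0,0,8],[0,0,0,0,0,0,4],[0,0,0,0,0,0,4],[0,0,0,0,0,0,4],[0,0,0,0,0,0,4]]' 60
python3 -m pendant '[[0,-0.1,0,0,0,0,4],[0,-0.4,0,0,0,0,4],[0,-1,0,0,0,0,4],[0,-2,0,0,0,0,4],[0,-3,0,0,0,0,4],[0,-3,0,0,0,0,4],[0,-3,0,0,0,0,4]]'
```

```text
time: 4.35
ee_pos: [0.487, -0.0688, 0.1523]
orientation: [[0.485, 0.002, 0.874], [-0.874, -0.001, 0.485], [0.002, -1.0, 0.001]]
contact_force: [-0.8, -0.8, 0.9]
width: 0.0118
time: 5.22
ee_pos: [0.4862, -0.0688, 0.2269]
orientation: [[0.485, 0.001, 0.874], [-0.874, -0.001, 0.485], [0.002, -1.0, 0.001]]
contact_force: [-1.2, -0.0, -2.7]
width: 0.0118
```

```bash
python3 - <<'E'
from h import *
s=observe()
print(s["time"],s["ee_pos"],s["contact_force"],s["wrist_torque"],s["width"])
p=camera_params("wrist");w=grab_frame("wrist")
cv2.imwrite("pics/f_w.png",w[:,:,::-1])
c=grab_frame("scene");cv2.imwrite("pics/f_s.png",cv2.resize(c[110:330,260:440,::-1],None,fx=2.7,fy=2.7))
E
```

```text
5.225 [ 0.48623522 -0.06879816  0.22688747] [-1.17541571 -0.04757693 -2.72705229] [-0.02945556 -0.0034387  -0.01792411] 0.011803512801038236
```

View pics/f_w.png

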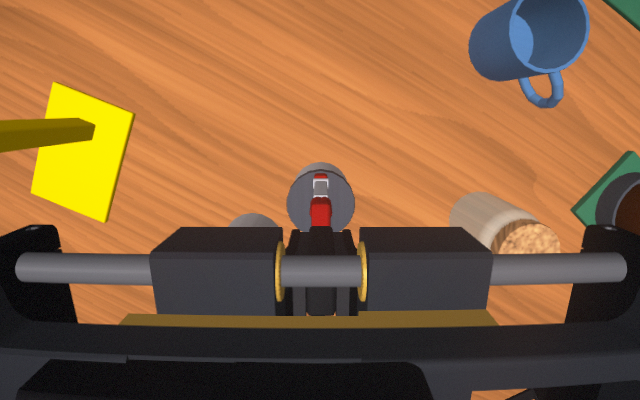

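View pics/f_s.png

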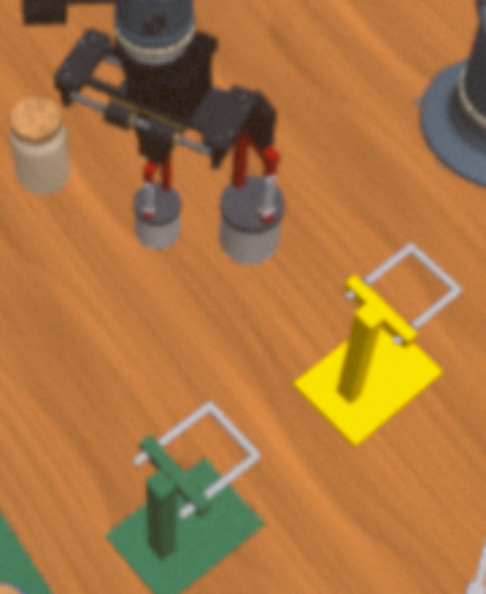

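```bash
python3 -m pendant '[[-0.4,0,0.3,0,0.2,0,4],[-1.4,0,1.0,0,0.5,0,4],[-2.8,0,1.9,0,0.9,0,4],[-4.2,0,2.9,0,1.3,0,4],[-5.6,0,3.9,0,1.8,0,4],[-7.0,0,4.9,0,2.2,0,4],[-8.2,0,5.7,0,2.6,0,4],[-8.9,0,6.2,0,2.8,0,4],[-9.2,0,6.37,0,2.9,0,4],[-9.2,0,6.37,0,2.9,0,4]]'
python3 -m pendant '[[0,0,0,0,0,0,4],[0,0,0,0,0,0,4]]'
python3 - <<'E'
from h import *
s=observe();p=camera_params("wrist");w=grab_frame("wrist")
print(s["time"],s["ee_pos"],s["contact_force"],s["wrist_torque"],s["width"])
cv2.imwrite("pics/g_w.png",w[:,:,::-1]);np.savez("g.npz",**p)
t=grab_frame("top");cv2.imwrite("pics/g_t.png",cv2.resize(t[110:230,180:340,::-1],None,fx=4,fy=4,interpolation=cv2.INTER_CUBIC))
c=grab_frame("scene");cv2.imwrite("pics/g_s.png",cv2.resize(c[190:340,250:410,::-1],None,fx=4,fy=4,interpolation=cv2.INTER_CUBIC))
E
```

```text
time: 6.58
ee_pos: [0.5132, 0.2094, 0.2253]
orientation: [[0.102, -0.001, 0.995], [-0.995, -0.002, 0.102], [0.002, -1.0, -0.001]]
contact_force: [-0.1, 0.0, -3.1]
width: 0.0116
time: 6.82
ee_pos: [0.5133, 0.2081, 0.2252]
orientation: [[0.101, -0.001, 0.995], [-0.995, -0.002, 0.101], [0.002, -1.0, -0.002]]
contact_force: [-0.1, 0.2, -1.9]
width: 0.0116
6.825 [0.5133242  0.20813723 0.22515543] [-0.12523292  0.21337644 -1.88691868] [ 0.0058716  -0.01347068  0.00070229] 0.011554831625945186
```

View pics/g_w.png

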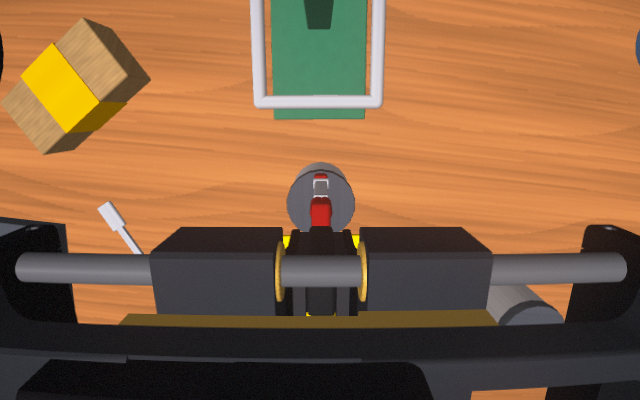

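View pics/g_s.png

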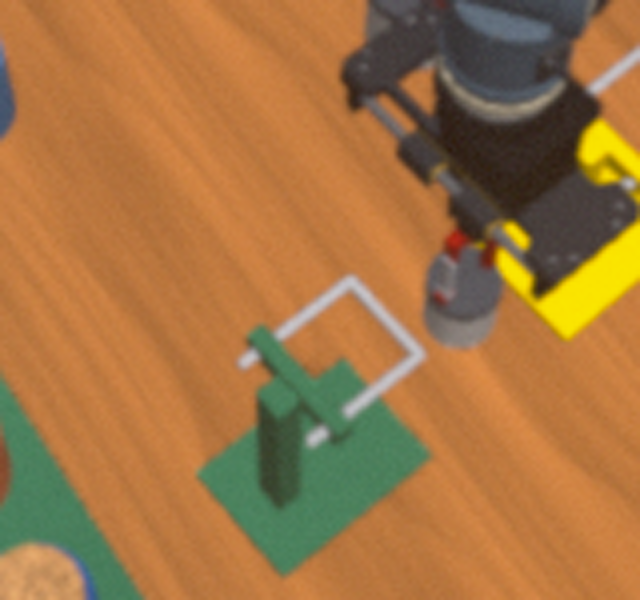

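View pics/g_t.png

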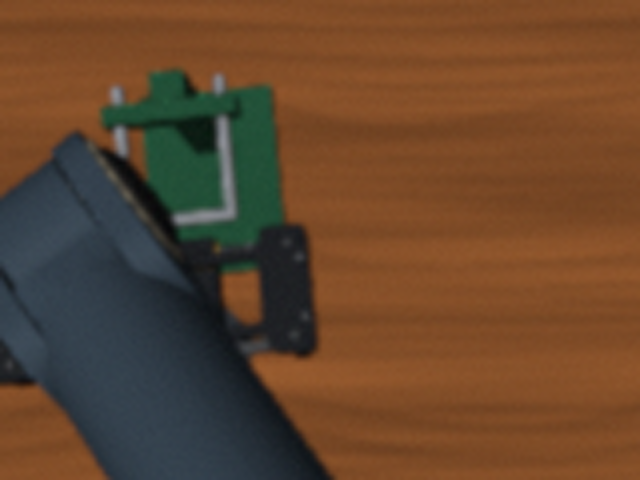

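```bash
python3 - <<'E'
from h import *
p=dict(np.load("g.npz"));w=cv2.imread("pics/g_w.png");hsv=cv2.cvtColor(w,cv2.COLOR_BGR2HSV)
m=(hsv[...,1]<45)&(hsv[...,2]>110)
s=observe();R=s["orientation"];tc=s["ee_pos"]
for r in [30,50,70,85]:
    xs=np.where(m[r,235:400])[0]+235; 
    g=np.split(xs,np.where(np.diff(xs)>3)[0]+1); print(r,[(a[0],a[-1]) for a in g])
for c in [275,300,320,340,365]:
    ys=np.where(m[60:130,c])[0]+60; print(c,ys.min(),ys.max())
rows=[]
ctr=[]
for c in range(270,370,5):
    ys=np.where(m[85:120,c])[0]+85; ctr.append((c,(ys.min()+ys.max())/2,len(ys)))
ctr=np.array(ctr); print(ctr[:,2].mean(), np.polyfit(ctr[:,0],ctr[:,1],1))
# rod centres near row 85 ; 
from scipy.optimize import least_squares
L=[];Rr=[]
for r in range(20,90,5):
    xs=np.where(m[r,235:400])[0]+235; g=np.split(xs,np.where(np.diff(xs)>3)[0]+1)
    g=[a for a in g if len(a)>8]
    if len(g)==2: L.append(((g[0][0]+g[0][-1])/2,r)); Rr.append(((g[1][0]+g[1][-1])/2,r))
def res(v):
    x,y,z,yaw=v; c,sn=np.cos(yaw),np.sin(yaw); ex=np.array([c,sn,0]);ey=np.array([-sn,c,0]);o=np.array([x,y,z])
    out=[]
    for side,obs in ((1,L),(-1,Rr)):
        a,b=proj(p,np.array([o+.034*side*ey,o+.034*side*ey+.06*ex]))
        n=np.array([-(b-a)[1],(b-a)[0]]);n/=np.linalg.norm(n)
        out+=[n@(np.array(q)-a) for q in obs]
    a,b=proj(p,np.array([o-.03*ey,o+.03*ey])); n=np.array([-(b-a)[1],(b-a)[0]]);n/=np.linalg.norm(n)
    out+=[n@(q[:2]-a) for q in ctr]
    return out
f=least_squares(res,[.584,.216,.17,.1]);print(f.x,np.degrees(f.x[3]),np.std(f.fun),f.fun.round(1))
J=f.jac;print(np.sqrt(np.diag(np.linalg.inv(J.T@J)))*.5)
o=f.x[:3];print("in tool",((o-tc)@R).round(4))
E
```

```text
30 [(np.int64(251), np.int64(263)), (np.int64(371), np.int64(384))]
50 [(np.int64(252), np.int64(264)), (np.int64(371), np.int64(383))]
70 [(np.int64(252), np.int64(265)), (np.int64(371), np.int64(383))]
85 [(np.int64(253), np.int64(265)), (np.int64(370), np.int64(382))]
275 95 108
300 95 108
320 95 108
340 95 108
365 95 108
13.95 [-1.42857143e-03  1.01978571e+02]
[0.58818348 0.21659299 0.18303767 0.10251698] 5.873790379458826 0.1827510877809585 [ 0.2  0.  -0.1 -0.3 -0.5 -0.1  0.2  0.  -0.1  0.2  0.   0.3  0.2 -0.
 -0.   0.1 -0.2 -0.1  0.   0.2 -0.2 -0.1  0.1  0.2  0.3  0.5 -0.4 -0.3
 -0.4  0.1  0.1  0.1  0.1  0.1  0.1  0.1  0.   0.   0.   0.  -0.  -0.
 -0.  -0.  -0.1 -0.1 -0.1 -0.1]
[6.48692883e-05 9.84642770e-05 3.27834160e-04 2.99940008e-03]
in tool [-0.0002  0.0423  0.0753]
```

```bash
cat > fit.py <<'E'
from h import *
from scipy.optimize import least_squares
def pts(fn,box,th):
    w=cv2.imread(fn).astype(int);hsv=cv2.cvtColor(w.astype(np.uint8),cv2.COLOR_BGR2HSV)
    m=(hsv[...,1]<th[0])&(hsv[...,2]>th[1]);mm=np.zeros_like(m);x0,x1,y0,y1=box;mm[y0:y1,x0:x1]=m[y0:y1,x0:x1]
    ys,xs=np.where(mm);return np.c_[xs,ys].astype(float)
t=camera_params("top");s=camera_params("scene");g=dict(np.load("g.npz"))
P={"t":(t,pts("pics/a_top.png",(204,245,138,172),(70,95))),"s":(s,pts("pics/a_scene.png",(308,362,255,300),(70,120))),"w":(g,pts("pics/g_w.png",(240,395,10,112),(45,110)))}
for k,v in P.items(): print(k,len(v[1]))
def segd(q,a,b):
    d=b-a;u=np.clip(((q-a)@d)/(d@d),0,1);return np.linalg.norm(q-a-u[:,None]*d,axis=1)
def eye(v):
    x,y,z,yaw=v;c,sn=np.cos(yaw),np.sin(yaw);ex=np.array([c,sn,0]);ey=np.array([-sn,c,0]);o=np.array([x,y,z])
    W=.034;return np.array([o+W*ey+.06*ex,o+W*ey,o-W*ey,o-W*ey+.06*ex])
def res(v,ks):
    out=[]
    for k in ks:
        p,q=P[k];A=proj(p,eye(v));d=np.min([segd(q,A[i],A[i+1]) for i in range(3)],axis=0)
        out.append(np.clip(d,0,12 if k=="w" else 4)/np.sqrt(len(d)))
    return np.concatenate(out)
for ks in ["t","s","ts","w","tsw"]:
    f=least_squares(res,[.586,.216,.175,.1],args=(ks,),diff_step=1e-4);print(ks,f.x.round(4),np.degrees(f.x[3]).round(2),f.cost.round(3))
E
python3 fit.py
```

```text
t 219
s 283
w 4019
t [0.5849 0.216  0.1858 0.0929] 5.32 0.407
s [0.5931 0.2221 0.1925 0.105 ] 6.02 1.453
ts [0.5873 0.2172 0.1759 0.0969] 5.55 1.931
w [0.5881 0.2165 0.1833 0.1038] 5.95 7.514
tsw [0.5881 0.2166 0.1815 0.1044] 5.98 9.838
```

```bash
python3 -m pendant '[[0,-0.33,0.2,0,0,0,4],[0,-0.33,0.7,0,0,0,4],[0,-0.33,1.2,0,0,0,4],[0,-0.33,1.4,0,0,0,4],[0,-0.33,1.4,0,0,0,4],[0,-0.33,1.4,0,0,0,4]]'
python3 - <<'E'
from h import *
s=observe();p=camera_params("wrist");w=grab_frame("wrist")
print(s["time"],s["ee_pos"],s["contact_force"],s["wrist_torque"],s["width"])
cv2.imwrite("pics/h_w.png",w[:,:,::-1]);np.savez("h.npz",**p)
p1=dict(np.load("g.npz"))
w1=cv2.imread("pics/g_w.png")
def row(fn,a,b):
    hsv=cv2.cvtColor(cv2.imread(fn),cv2.COLOR_BGR2HSV);m=(hsv[...,1]<45)&(hsv[...,2]>110)
    o=[]
    for c in range(280,360,4):
        ys=np.where(m[a:b,c])[0]+a;
        if len(ys): o.append((ys.min(),ys.max()))
    o=np.array(o); print(o.mean(0)); return o.mean()
r1=row("pics/g_w.png",85,120); 
hsv=cv2.cvtColor(w[:,:,::-1].copy(),cv2.COLOR_BGR2HSV);m=(hsv[...,1]<45)&(hsv[...,2]>110)
ys=np.where(m[:,290])[0];print(ys)
np.save("r1.npy",r1)
E
```

```text
time: 7.72
ee_pos: [0.5478, 0.2124, 0.2334]
orientation: [[0.102, -0.002, 0.995], [-0.995, -0.002, 0.102], [0.002, -1.0, -0.002]]
contact_force: [-0.2, 0.7, -1.4]
width: 0.0117
7.725 [0.54778536 0.21244604 0.23339145] [-0.17287911  0.72634085 -1.41080175] [ 0.06950674  0.00212854 -0.03882613] 0.011657177111822193
[ 95. 108.]
[153 154 155 156 157 158 159 160 161 162 163 164 216 268 269 270 271 272
 273 274 275 276 277 278 279 280 281 282 283 284]
```

View pics/h_w.png

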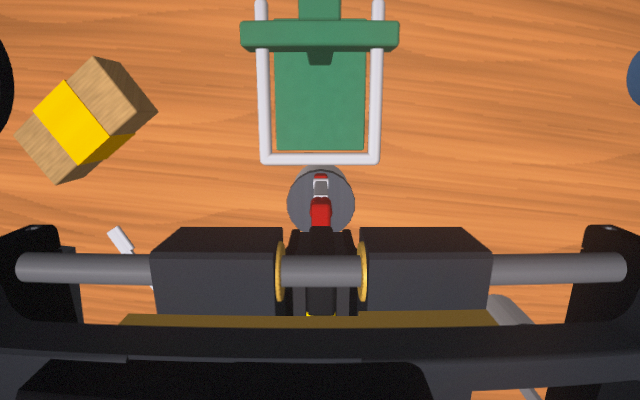

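```bash
python3 - <<'E'
from h import *
a=dict(np.load("g.npz"));b=dict(np.load("h.npz"));t=camera_params("top");s=camera_params("scene")
for d in (-.7,0,.7): print(tri([(a,(319,101.5+d)),(b,(320,158.5))]))
hsv=cv2.cvtColor(cv2.imread("pics/h_w.png"),cv2.COLOR_BGR2HSV);m=(hsv[...,1]<45)&(hsv[...,2]>110)
for r in (80,110,140): xs=np.where(m[r,235:400])[0]+235; g=np.split(xs,np.where(np.diff(xs)>3)[0]+1); print(r,[(q[0],q[-1]) for q in g])
E
sed -i 's/^P={.*/P={"t":(t,pts("pics\/a_top.png",(204,245,138,172),(70,95))),"s":(s,pts("pics\/a_scene.png",(308,362,255,300),(70,120))),"w":(g,pts("pics\/g_w.png",(240,395,10,112),(45,110))),"h":(dict(np.load("h.npz")),pts("pics\/h_w.png",(240,395,60,168),(45,110)))}/; s/"tsw"\]/"tsw","h","wh","tswh"]/; s/k=="w"/k in "wh"/' fit.py; python3 fit.py
```

```text
(array([0.58850887, 0.21606269, 0.18438179]), [array([-0.3,  0. ]), array([ 0.3, -0. ])])
(array([0.58819463, 0.21603187, 0.18196675]), [array([-0.3,  0. ]), array([ 0.3, -0. ])])
(array([0.58787261, 0.2160003 , 0.17949191]), [array([-0.3,  0. ]), array([ 0.3, -0. ])])
80 [(np.int64(257), np.int64(268)), (np.int64(370), np.int64(381))]
110 [(np.int64(258), np.int64(269)), (np.int64(369), np.int64(380))]
140 [(np.int64(259), np.int64(270)), (np.int64(368), np.int64(380))]
t 219
s 283
w 4019
h 3791
t [0.5849 0.216  0.1858 0.0929] 5.32 0.407
s [0.5931 0.2221 0.1925 0.105 ] 6.02 1.453
ts [0.5873 0.2172 0.1759 0.0969] 5.55 1.931
w [0.5881 0.2165 0.1833 0.1038] 5.95 7.514
tsw [0.5881 0.2166 0.1815 0.1044] 5.98 9.838
h [0.5879 0.2166 0.1833 0.1028] 5.89 6.575
wh [0.588  0.2166 0.1834 0.1034] 5.92 14.096
tswh [0.588  0.2166 0.1824 0.1034] 5.93 16.48
```

```bash
python3 -m pendant '[[0,0,0.2,0,0,0,4],[0,0,0.4,0,0,0,4],[0,0,0.48,0,0,0,4],[0,0,0.48,0,0,0,4],[0,0,0.48,0,0,0,4]]'; python3 -m pendant '[[0,0,0.08,0,0,0,4],[0,0,0.12,0,0,0,4],[0,0,0.12,0,0,0,4]]'; python3 -m pendant '[[0,0,0.08,0,0,0,4],[0,0,0.08,0,0,0,4]]'
```

```text
time: 8.4
ee_pos: [0.5596, 0.2137, 0.2335]
orientation: [[0.102, -0.002, 0.995], [-0.995, -0.002, 0.102], [0.002, -1.0, -0.002]]
contact_force: [0.8, -0.0, -2.0]
width: 0.0113
time: 8.78
ee_pos: [0.5627, 0.214, 0.2334]
orientation: [[0.102, -0.002, 0.995], [-0.995, -0.002, 0.102], [0.002, -1.0, -0.002]]
contact_force: [0.3, 0.6, -1.9]
width: 0.0116
time: 9.02
ee_pos: [0.5637, 0.2142, 0.2333]
orientation: [[0.102, -0.004, 0.995], [-0.995, -0.003, 0.102], [0.002, -1.0, -0.004]]
contact_force: [-3.9, -2.3, 0.7]
width: 0.0116
```

```bash
python3 -m pendant '[[0,0,0.04,0,0,0,4],[0,0,0.04,0,0,0,4]]'; python3 - <<'E'
from h import *
s=observe();print(s["contact_force"],s["wrist_torque"],s["joint_efforts"].round(2))
w=grab_frame("wrist");cv2.imwrite("pics/i_w.png",w[:,:,::-1])
c=grab_frame("scene");cv2.imwrite("pics/i_s.png",cv2.resize(c[230:340,280:410,::-1],None,fx=5,fy=5,interpolation=cv2.INTER_CUBIC))
s=observe();print(s["contact_force"],s["wrist_torque"],s["ee_pos"])
E
```

```text
time: 9.28
ee_pos: [0.5643, 0.2143, 0.2333]
orientation: [[0.102, -0.005, 0.995], [-0.995, -0.003, 0.102], [0.003, -1.0, -0.005]]
contact_force: [-3.6, -0.6, -0.6]
width: 0.012
[-3.60420552 -0.56804659 -0.61422766] [-0.16545948  0.87711266  0.01427108] [ 3.300e-01 -4.343e+01 -4.970e+00 -2.495e+01  5.000e-01 -1.160e+00
  1.000e-02]
[-3.8973764  -0.28640761 -0.14008043] [-0.13232321  0.96982803 -0.04302706] [0.56442691 0.21432938 0.23325048]
```

View pics/i_w.png

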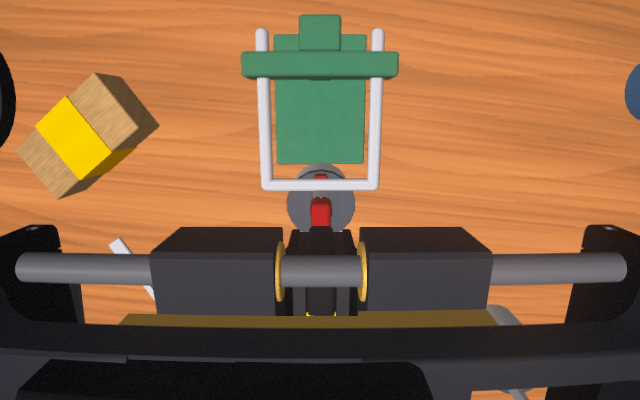

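View pics/i_s.png

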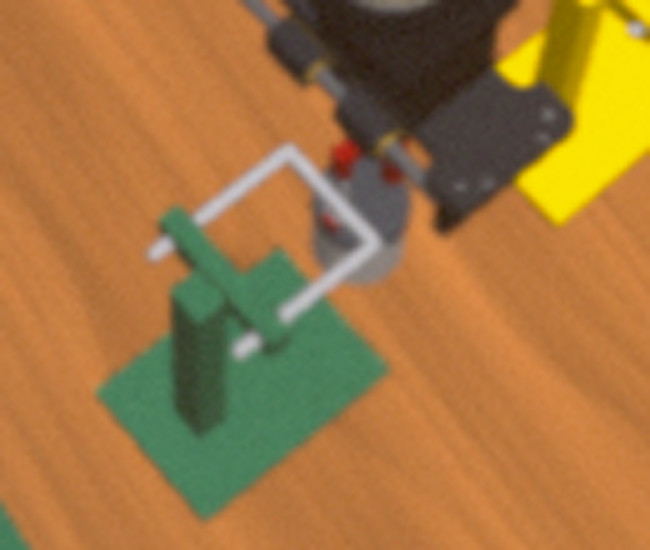

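```bash
python3 -m pendant '[[0,0,0.1,0,0,0,4],[0,0,0.16,0,0,0,4],[0,0,0.16,0,0,0,4]]'; python3 -m pendant '[[0,0,0.1,0,0,0,4],[0,0,0.16,0,0,0,4],[0,0,0.16,0,0,0,4]]'
```

```text
time: 9.75
ee_pos: [0.5683, 0.2147, 0.233]
orientation: [[0.102, -0.005, 0.995], [-0.995, -0.003, 0.102], [0.002, -1.0, -0.005]]
contact_force: [-4.0, -0.4, 0.4]
width: 0.0118
time: 10.12
ee_pos: [0.572, 0.2151, 0.2328]
orientation: [[0.102, -0.006, 0.995], [-0.995, -0.003, 0.102], [0.002, -1.0, -0.006]]
contact_force: [-4.6, -0.7, -1.1]
width: 0.0116
```

```bash
python3 -m pendant '[[0,0,0.06,0,0,0,4],[0,0,0.1,0,0,0,4],[0,0,0.1,0,0,0,4]]'; python3 - <<'E'
from h import *
w=grab_frame("wrist");cv2.imwrite("pics/j_w.png",cv2.resize(w[140:300,240:400,::-1],None,fx=4,fy=4,interpolation=cv2.INTER_CUBIC))
s=observe();print(s["contact_force"],s["wrist_torque"],s["ee_pos"])
E
```

```text
time: 10.5
ee_pos: [0.5741, 0.2154, 0.2324]
orientation: [[0.102, -0.007, 0.995], [-0.995, -0.003, 0.102], [0.003, -1.0, -0.007]]
contact_force: [-5.4, 0.6, -1.3]
width: 0.0116
[-5.93829633 -0.19918449 -2.10313899] [-0.09116864  1.45671361 -0.02679311] [0.574068   0.21542307 0.2324236 ]
```

View pics/j_w.png

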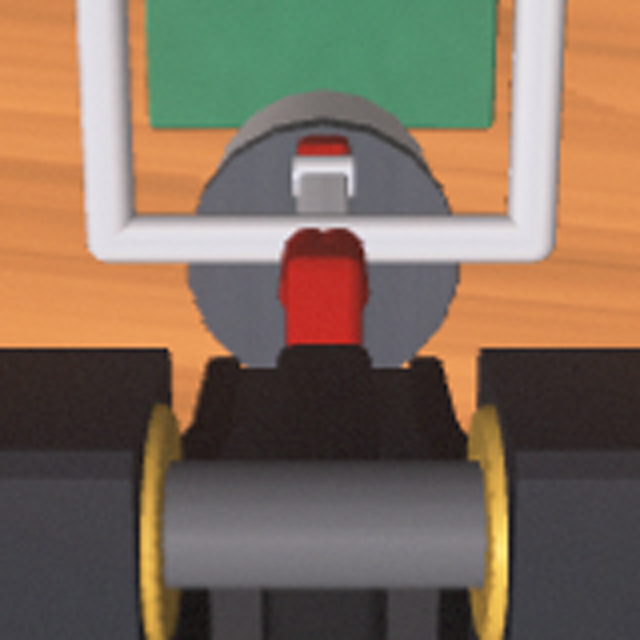

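```bash
python3 -m pendant '[[0,0.05,0.1,0,0,0,4],[0,0.12,0.16,0,0,0,4],[0,0.2,0.2,0,0,0,4],[0,0.2,0.2,0,0,0,4]]'; python3 - <<'E'
from h import *
w=grab_frame("wrist");cv2.imwrite("pics/k_w.png",cv2.resize(w[140:300,240:400,::-1],None,fx=4,fy=4,interpolation=cv2.INTER_CUBIC))
s=observe();print(s["contact_force"],s["wrist_torque"],s["ee_pos"])
E
```

```text
time: 11.05
ee_pos: [0.5787, 0.2159, 0.2268]
orientation: [[0.102, -0.008, 0.995], [-0.995, -0.003, 0.102], [0.002, -1.0, -0.008]]
contact_force: [-4.0, 0.5, -3.2]
width: 0.0117
[-3.9724768   0.36238732 -4.13691379] [-0.011455    1.12855597 -0.01188502] [0.57876733 0.21589358 0.2268069 ]
```

View pics/k_w.png

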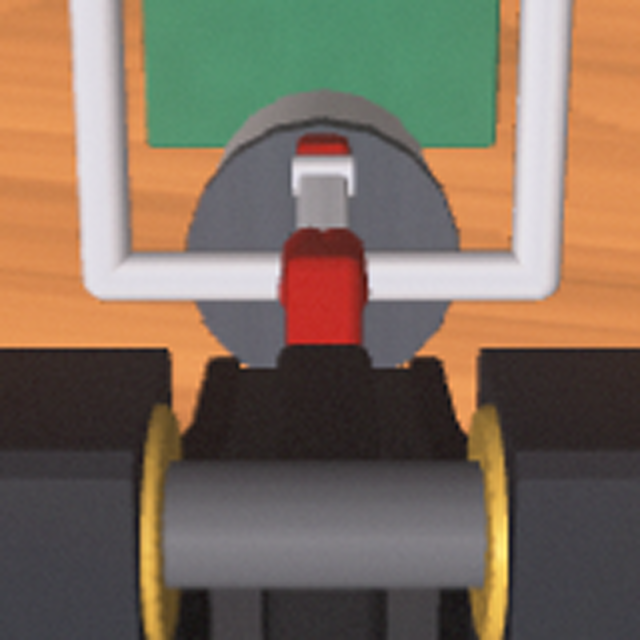

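```bash
python3 -m pendant '[[0,0.06,0.1,0,0,0,4],[0,0.12,0.14,0,0,0,4],[0,0.18,0.18,0,0,0,4],[0,0.18,0.18,0,0,0,4]]'; python3 - <<'E'
from h import *
w=grab_frame("wrist");cv2.imwrite("pics/l_w.png",cv2.resize(w[140:300,240:400,::-1],None,fx=4,fy=4,interpolation=cv2.INTER_CUBIC))
s=observe();print(s["contact_force"],s["wrist_torque"],s["ee_pos"])
E
```

```text
time: 11.6
ee_pos: [0.5821, 0.2163, 0.2218]
orientation: [[0.103, -0.01, 0.995], [-0.995, -0.004, 0.103], [0.003, -1.0, -0.011]]
contact_force: [-6.5, -0.7, -1.6]
width: 0.0115
[-6.36324128 -0.62978557 -2.80685299] [-0.11463931  1.66196858  0.01799851] [0.58214903 0.21632839 0.22179574]
```

View pics/l_w.png

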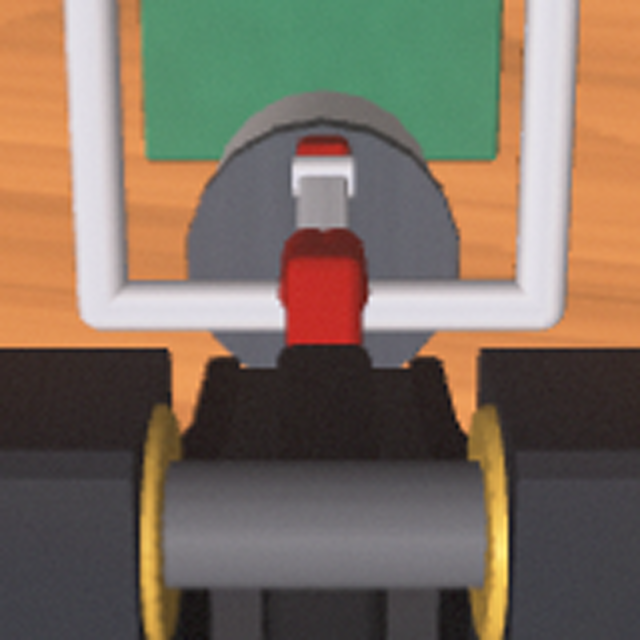

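```bash
python3 -m pendant '[[0,0.08,0.08,0,0,0,4],[0,0.16,0.1,0,0,0,4],[0,0.24,0.1,0,0,0,4],[0,0.24,0.1,0,0,0,4]]'; python3 - <<'E'
from h import *
w=grab_frame("wrist");cv2.imwrite("pics/m_w.png",cv2.resize(w[140:300,240:400,::-1],None,fx=4,fy=4,interpolation=cv2.INTER_CUBIC))
s=observe();print(s["contact_force"],s["wrist_torque"],s["ee_pos"])
E
```

```text
time: 12.15
ee_pos: [0.585, 0.2164, 0.2152]
orientation: [[0.103, -0.01, 0.995], [-0.995, -0.004, 0.103], [0.003, -1.0, -0.01]]
contact_force: [-2.4, -0.4, -6.8]
width: 0.0118
[-1.72539439 -0.28578325 -6.54592545] [0.11446186 0.4995198  0.03390731] [0.58493336 0.21636939 0.21518678]
```

View pics/m_w.png

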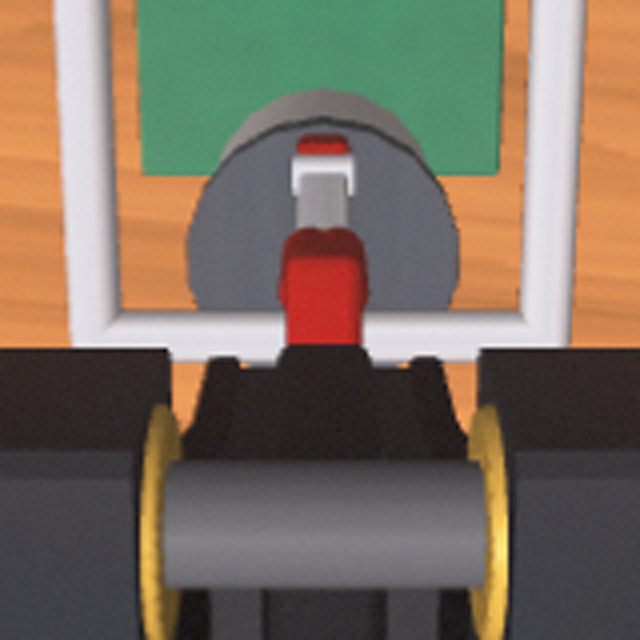

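```bash
python3 -m pendant '[[0,0.08,0,0,0,0,4],[0,0.16,0,0,0,0,4],[0,0.24,0,0,0,0,4],[0,0.24,0,0,0,0,4]]'; python3 - <<'E'
from h import *
w=grab_frame("wrist");cv2.imwrite("pics/n_w.png",cv2.resize(w[140:300,240:400,::-1],None,fx=4,fy=4,interpolation=cv2.INTER_CUBIC))
s=observe();print(s["contact_force"],s["wrist_torque"],s["ee_pos"])
E
```

```text
time: 12.7
ee_pos: [0.5852, 0.2163, 0.2093]
orientation: [[0.103, -0.009, 0.995], [-0.995, -0.004, 0.102], [0.003, -1.0, -0.01]]
contact_force: [0.1, 0.6, -2.6]
width: 0.0115
[ 0.04978032  0.574317   -2.02799804] [ 0.00927459 -0.01036137  0.02596509] [0.58519017 0.21637122 0.20935494]
```

View pics/n_w.png

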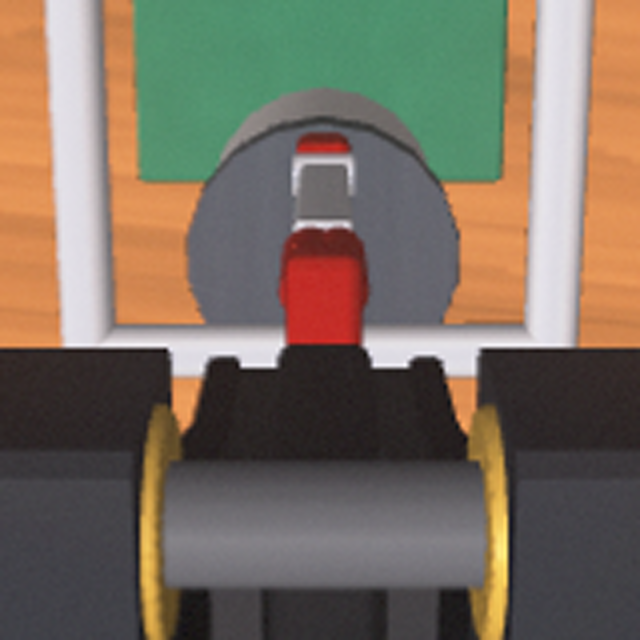

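```bash
python3 -m pendant '[[0,0.04,0.05,0,0,0,4],[0,0.1,0.1,0,0,0,4],[0,0.14,0.1,0,0,0,4],[0,0.14,0.1,0,0,0,4]]'; python3 -m pendant '[[0,0.04,0,0,0,0,4],[0,0.06,0,0,0,0,4],[0,0.06,0,0,0,0,4]]';python3 -m pendant '[[0,0.04,0,0,0,0,4],[0,0.06,0,0,0,0,4],[0,0.06,0,0,0,0,4]]'
```

```text
time: 13.25
ee_pos: [0.5876, 0.2166, 0.2057]
orientation: [[0.103, -0.01, 0.995], [-0.995, -0.004, 0.103], [0.003, -1.0, -0.01]]
contact_force: [-0.3, 0.3, -1.8]
width: 0.0116
time: 13.62
ee_pos: [0.5875, 0.2166, 0.2041]
orientation: [[0.103, -0.01, 0.995], [-0.995, -0.004, 0.103], [0.003, -1.0, -0.01]]
contact_force: [0.4, 0.4, -2.5]
width: 0.0117
time: 14.0
ee_pos: [0.5874, 0.2165, 0.2025]
orientation: [[0.103, -0.01, 0.995], [-0.995, -0.004, 0.102], [0.003, -1.0, -0.01]]
contact_force: [0.1, 0.0, -1.9]
width: 0.0117
```

```bash
python3 -m pendant '[[0,0.04,0,0,0,0,4],[0,0.04,0,0,0,0,4]]'; python3 -m pendant '[[0,0.04,0,0,0,0,4],[0,0.04,0,0,0,0,4]]';python3 -m pendant '[[0,0.04,0,0,0,0,4],[0,0.04,0,0,0,0,4]]'
```

```text
time: 14.25
ee_pos: [0.5874, 0.2165, 0.2014]
orientation: [[0.103, -0.01, 0.995], [-0.995, -0.004, 0.103], [0.003, -1.0, -0.01]]
contact_force: [0.3, 1.1, -2.3]
width: 0.0115
time: 14.5
ee_pos: [0.5875, 0.2166, 0.2007]
orientation: [[0.103, -0.01, 0.995], [-0.995, -0.004, 0.103], [0.003, -1.0, -0.01]]
contact_force: [-0.4, -0.6, -0.4]
width: 0.0119
time: 14.75
ee_pos: [0.5875, 0.2166, 0.2005]
orientation: [[0.103, -0.009, 0.995], [-0.995, -0.004, 0.103], [0.003, -1.0, -0.009]]
contact_force: [-1.9, -1.8, 4.4]
width: 0.0118
```

```bash
python3 -m pendant '[[0,0.04,0,0,0,0,4],[0,0.045,0,0,0,0,4]]';python3 - <<'E'
from h import *
for i in range(3):
    s=observe();print(s["time"],s["contact_force"],s["wrist_torque"],s["ee_pos"])
    if i<2: grab_frame("wrist")
E
```

```text
time: 15.0
ee_pos: [0.5876, 0.2166, 0.2004]
orientation: [[0.102, -0.008, 0.995], [-0.995, -0.004, 0.102], [0.003, -1.0, -0.009]]
contact_force: [-3.0, -1.7, 7.9]
width: 0.0116
15.0 [-2.96283228 -1.66740625  7.86150774] [-0.38194113  0.68488687  0.01198548] [0.58756279 0.21663234 0.20044089]
15.05 [-3.3147202  -0.61428407  7.13425376] [-0.3726335   0.69194636  0.01487474] [0.5875766  0.2166175  0.20041142]
15.1 [-2.19837081 -1.49724482  7.05388934] [-0.38269889  0.64579468  0.00314388] [0.58757163 0.21662882 0.20042212]
```

```bash
python3 -m pendant '[[0,0.05,0,0,0,0,4],[0,0.05,0,0,0,0,4]]'
```

```text
time: 15.35
ee_pos: [0.5876, 0.2166, 0.2004]
orientation: [[0.102, -0.008, 0.995], [-0.995, -0.004, 0.102], [0.004, -1.0, -0.008]]
contact_force: [-2.7, -1.4, 7.5]
width: 0.0116
```

```bash
python3 -m pendant '[[0,0.055,0,0,0,0,4],[0,0.055,0,0,0,0,4],[0,0.055,0,0,0,0,4]]'; python3 -m pendant '[[0,0.055,0,0,0,0,4],[0,0.055,0,0,0,0,4],[0,0.055,0,0,0,0,4],[0,0.055,0,0,0,0,4],[0,0.055,0,0,0,0,4],[0,0.055,0,0,0,0,4],[0,0.055,0,0,0,0,4],[0,0.055,0,0,0,0,4],[0,0.055,0,0,0,0,4]]'; python3 - <<'E'
from h import *
w=grab_frame("wrist");cv2.imwrite("pics/o_w.png",cv2.resize(w[140:300,240:400,::-1],None,fx=4,fy=4,interpolation=cv2.INTER_CUBIC))
for i in range(3):
    s=observe();print(s["time"],s["contact_force"],s["wrist_torque"],s["ee_pos"])
    if i<2: grab_frame("wrist")
E
```

```text
time: 15.72
ee_pos: [0.5875, 0.2167, 0.2004]
orientation: [[0.102, -0.007, 0.995], [-0.995, -0.005, 0.102], [0.004, -1.0, -0.008]]
contact_force: [-2.8, -1.8, 8.7]
width: 0.0118
time: 16.85
ee_pos: [0.5876, 0.2167, 0.2004]
orientation: [[0.102, -0.007, 0.995], [-0.995, -0.005, 0.102], [0.004, -1.0, -0.007]]
contact_force: [-3.2, -2.3, 7.6]
width: 0.0115
16.9 [-2.66067911 -1.28233248  8.02288009] [-0.51077946  0.80407331  0.02545753] [0.5875737 0.2166655 0.2003966]
16.95 [-3.22773714 -2.56230193  7.31891818] [-0.46948851  0.77033093 -0.007475  ] [0.58756088 0.21665274 0.20037014]
17.0 [-3.86014402 -3.25298965  7.8319766 ] [-0.41852247  0.8046776  -0.08796196] [0.58754986 0.2166756  0.20037063]
```

View pics/o_w.png

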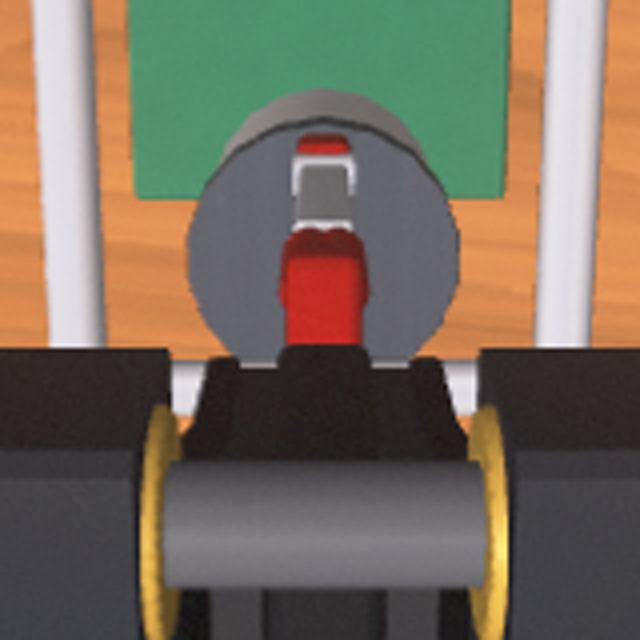

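```bash
python3 -m pendant '[[0,0.06,0,0,0,0,4],[0,0.065,0,0,0,0,4],[0,0.065,0,0,0,0,4],[0,0.065,0,0,0,0,4]]'; python3 -m pendant '[[0,0.065,0,0,0,0,4],[0,0.065,0,0,0,0,4],[0,0.065,0,0,0,0,4],[0,0.065,0,0,0,0,4],[0,0.065,0,0,0,0,4],[0,0.065,0,0,0,0,4],[0,0.065,0,0,0,0,4],[0,0.065,0,0,0,0,4]]'
```

```text
time: 17.5
ee_pos: [0.5875, 0.2167, 0.2003]
orientation: [[0.102, -0.006, 0.995], [-0.995, -0.006, 0.102], [0.005, -1.0, -0.006]]
contact_force: [-3.3, -1.5, 8.8]
width: 0.0117
time: 18.5
ee_pos: [0.5875, 0.2167, 0.2003]
orientation: [[0.102, -0.005, 0.995], [-0.995, -0.006, 0.102], [0.005, -1.0, -0.006]]
contact_force: [-3.0, -2.2, 8.4]
width: 0.0115
```

```bash
python3 -m pendant '[[0,0.03,0,0,0,0,4],[0,0.0,0,0,0,0,4],[0,-0.02,0,0,0,0,4],[0,-0.02,0,0,0,0,4]]'; python3 -m pendant '[[0,-0.01,0,0,0,0,4],[0,-0.01,0,0,0,0,4]]'
```

```text
time: 19.0
ee_pos: [0.5875, 0.2167, 0.2006]
orientation: [[0.102, -0.005, 0.995], [-0.995, -0.006, 0.102], [0.005, -1.0, -0.006]]
contact_force: [-1.6, -1.5, 2.4]
width: 0.0117
time: 19.25
ee_pos: [0.5875, 0.2166, 0.2006]
orientation: [[0.102, -0.006, 0.995], [-0.995, -0.006, 0.102], [0.005, -1.0, -0.006]]
contact_force: [-1.7, -0.7, 1.4]
width: 0.0116
```

```bash
python3 -m pendant '[[0,-0.02,0,0,0,0,4],[0,-0.02,0,0,0,0,4],[0,-0.02,0,0,0,0,4]]'
```

```text
time: 19.62
ee_pos: [0.5875, 0.2166, 0.2008]
orientation: [[0.102, -0.006, 0.995], [-0.995, -0.006, 0.102], [0.005, -1.0, -0.006]]
contact_force: [-0.0, -0.2, -2.2]
width: 0.0115
```

```bash
python3 -m pendant '[[0,0,0,0,0,0,12],[0,0,0,0,0,0,14],[0,0,0,0,0,0,18],[0,0,0,0,0,0,24],[0,0,0,0,0,0,32],[0,0,0,0,0,0,40],[0,0,0,0,0,0,40]]' 10; python3 - <<'E'
from h import *
w=grab_frame("wrist");cv2.imwrite("pics/p_w.png",w[:,:,::-1])
s=observe();print(s["contact_force"],s["width"])
E
```

```text
time: 20.5
ee_pos: [0.5875, 0.2166, 0.2007]
orientation: [[0.102, -0.006, 0.995], [-0.995, -0.006, 0.102], [0.005, -1.0, -0.006]]
contact_force: [-0.8, 0.7, 0.1]
width: 0.0387
[-0.19469753  0.61652401  0.35795281] 0.039027577935207315
```

View pics/p_w.png

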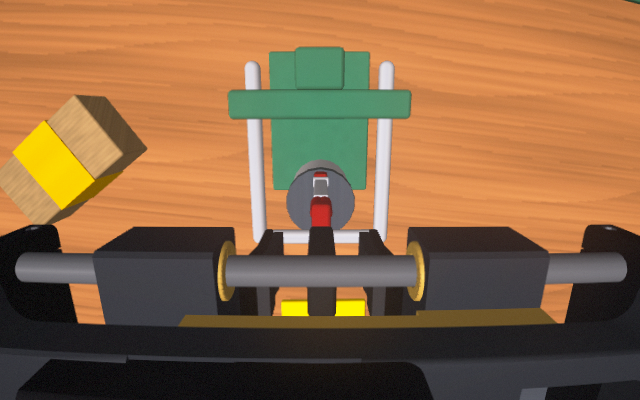

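```bash
python3 -m pendant '[[0,-0.3,0,0,0,0,40],[0,-0.8,0,0,0,0,40],[0,-1.4,0,0,0,0,40],[0,-2.0,0,0,0,0,40],[0,-2.8,0,0,0,0,40],[0,-3.8,0,0,0,0,40],[0,-4.5,0,0,0,0,40],[0,-4.5,-1.5,0,0,0,40],[0,-4.5,-3,0,0,0,40],[0,-4.5,-3,0,0,0,40]]'; python3 - <<'E'
from h import *
w=grab_frame("wrist");cv2.imwrite("pics/q_w.png",w[:,:,::-1])
c=grab_frame("scene");cv2.imwrite("pics/q_s.png",cv2.resize(c[200:340,270:410,::-1],None,fx=4,fy=4,interpolation=cv2.INTER_CUBIC))
s=observe();print(s["contact_force"],s["width"],s["ee_pos"])
E
```

```text
time: 21.8
ee_pos: [0.5113, 0.2101, 0.3148]
orientation: [[0.104, -0.005, 0.995], [-0.995, -0.007, 0.104], [0.006, -1.0, -0.006]]
contact_force: [-0.2, 0.6, -0.5]
width: 0.0401
[-0.25595723 -0.04076743 -0.19544633] 0.03980540266031806 [0.51391434 0.20948352 0.3144195 ]
```

View pics/q_w.png

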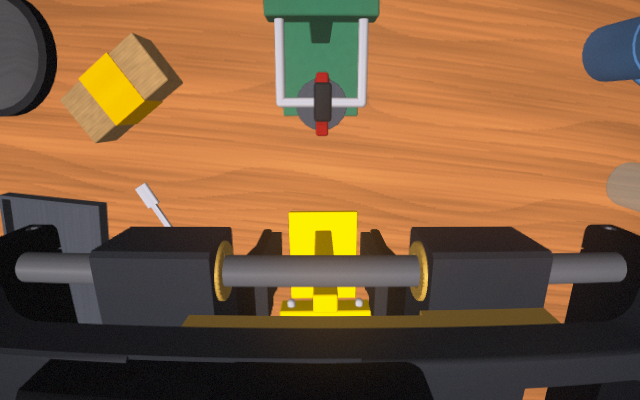

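View pics/q_s.png

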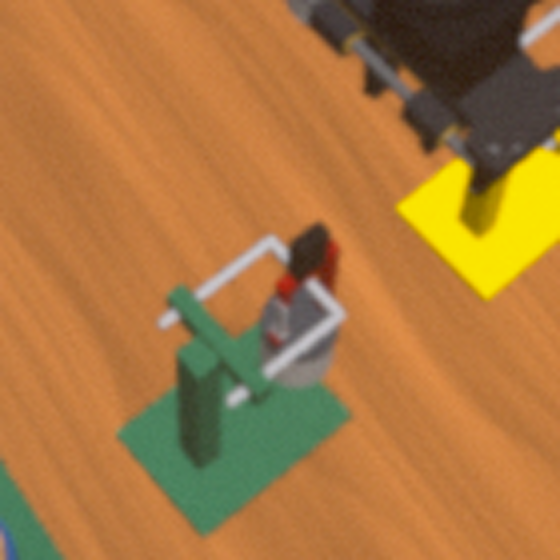

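```bash
python3 -m pendant '[[0,0,0,0,0,0,40],[0,0,0,0,0,0,40],[0,0,0,0,0,0,40],[0,0,0,0,0,0,40],[0,0,0,0,0,0,40],[0,0,0,0,0,0,40],[0,0,0,0,0,0,40],[0,0,0,0,0,0,40]]'; python3 - <<'E'
from h import *
a=grab_frame("wrist").astype(int)
for _ in range(4): b=grab_frame("wrist").astype(int)
print(np.abs(a-b)[60:140,260:380].mean(),np.abs(a-b)[60:140,260:380].max())
b=b.astype(np.uint8);cv2.imwrite("pics/r_w.png",cv2.resize(b[40:160,240:400,::-1],None,fx=4,fy=4,interpolation=cv2.INTER_CUBIC))
E
```

```text
time: 22.9
ee_pos: [0.5139, 0.2095, 0.3145]
orientation: [[0.102, -0.004, 0.995], [-0.995, -0.006, 0.102], [0.006, -1.0, -0.005]]
contact_force: [-0.4, 0.8, 0.3]
width: 0.04
1.2990277777777777 20
```

View pics/r_w.png

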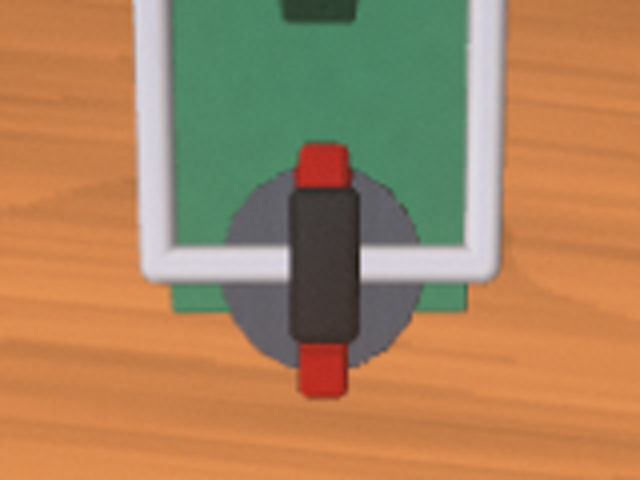

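The last picture shows the tin hanging on the bar. It is steady and upright, with the bar under the middle of the tab, and the gripper is clear of it.

```bash
python3 -c "
from rig import *
print(hand_in())"
```

```text
the job is handed in; nothing more can be done
None
```

The tin is clipped onto the green stand's front bar and hanging freely. I handed the job in at about 23 s of the 72 s allowed; the rig gave no verdict.

**What I did:**
- I picked the 54 mm tin of the two by measuring its lid, and gripped it by the tab with 60 N.
- I found the bar about 7 mm above nominal, at z ≈ 0.182 m, from the wrist pictures. Touching the gate agreed with that within about 1 mm.
- I pressed the gate to its stop, using at most about 7 N sideways, then lowered until the gate snapped shut below the bar.
- I tugged down with about 10–11 N for over a second, let go, and backed the gripper away.

**Last checks:**
- **Tug:** the estimated load on the eye stayed below about 12 N throughout, against the 15 N limit. During the tug there was also about 3–4 N of sideways load, included in that figure.
- **Hanging:** the wrist and scene pictures show the tin upright on the bar, and frames taken 0.2 s apart show no sway. The arm's force reading was near zero.
- **Gate:** I saw it shut in the pictures and the force dropped away as it closed, but I had no direct reading of its angle.
- **Disagreement:** the fixed cameras alone put the bar lower than the wrist camera did (0.176 m against 0.183 m). The height at which the hook touched down on the bar was consistent with the wrist value.
- **Other things:** nothing else looked disturbed in the pictures, but I did not measure their positions again.

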